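# Clip the probe thermometer onto the rim of the glaze pan

### The job

Get the small steel saucepan ready for warming glaze: take the probe thermometer out of its rack and hang it on the pan's rolled rim on the side opposite the handle, stem inside the pan and the clip's springy leg outside. Press it down until the leg has snapped in under the roll and the bend of the clip rests on the rim, never pushing harder than about 20 N (two kilos), then let go. Leave the pan standing where it is, give or take a few centimetres, and do not disturb the jars, the can and the coin dish around it.

Things in the scene. Friction and masses are not known exactly. Their poses are not given: they have to be found in the camera images.
- probe: Probe thermometer, about 90 g, upright in its rack: white plastic head, 52 (x) x 24 (y) x 34 mm high, on a steel stem 5 mm thick and 85 mm long, which carries a steel spring clip. Origin: middle of the head's underside, on the stem's axis; z up the stem; x along the 52 mm side, towards the side where the clip's leg hangs, parallel to the stem. Grasp the head across its 24 mm.
- head_top (a point): Middle of the head's top face (dark display), 34 mm above the probe's origin. About the clip: it is 14 mm wide and sits on the stem below the head, held fast (over 50 N to shift it), at a different height each time: the underside of its bend lies 14 to 42 mm below the head's underside. This height is not reported; find it by feel or by sight.
- probe_tip (a point): Lower end of the stem, 85 mm below the probe's origin. Clip, along the probe's x from the stem's axis: the gap for the rim runs from 2.5 mm (stem) to 12 mm (leg). 8 mm below the bend's underside a rounded ridge on the leg narrows it to 2.5..6 mm. Below that the leg flares to a lead-in mouth, 2.5..13 mm, whose lower end is 22 mm below the bend's underside.
- leg (a joint): Hinge of the clip's springy leg, rad: 0 relaxed, more as it is bent away from the stem. 0.2 to 0.4 while the ridge rides over the rolled rim (3 to 8 N of push), back to 0.03..0.1 once it has snapped in under the roll; the bend then meets the rim within about 1 mm and the resistance is rigid.
- pot: Small straight-sided steel saucepan, empty, 0.5 to 0.8 kg, loose on the worktop. Outside diameter 102 mm, wall 2.5 mm, floor 5 mm thick. Straight handle along +x, out to 146 mm from the centre, at 60 to 90 mm height. Origin: centre of the underside; z up, x towards the handle. The clip belongs on the rim at the -x side (within 45 degrees).
- rim_place (a point): Top of the rim opposite the handle, 90 mm above the pan's underside, 50 mm from its axis. The rim is rolled: a round bead 6 mm thick, its centre line a circle of 50 mm radius at 87 mm height, so it reaches from 47 to 53 mm from the axis.
- rack: Fixed rack in which the probe stands: wooden foot 92 x 70 mm, four thin rods, steel top plate 84 x 62 mm with its upper face 100 mm above the worktop. The head rests on it; stem and clip hang through its slot, 34 (x) x 20 mm: lift the probe straight up. Origin: on the worktop below the stem's axis; x as the probe's; plate and slot centred 5.5 mm towards +x.
- honey_jar: Bystander: glass jar with a red lid, 58 x 62 x 86 mm, behind the work. Origin under its centre.
- jam_jar: Bystander: glass jar with a yellow lid, 66 x 66 x 100 mm, at the left. Origin under its centre.
- juice_can: Bystander: green drink can, 68 x 68 x 115 mm, at the left. Origin under its centre.
- coin_dish: Bystander: small brown clay dish, 73 mm across, 16 mm high, at the front. Origin under its centre.
Mind the look-alikes: they are no part of the job. Of the things like the probe, leave any that is turquoise; of the rest the larger one is meant.

How it is judged:
On the way, in this order (a step that is already met when the one before it is completed fails the run):
1. the probe is lifted out of its rack, the stem's tip above the pan's rim height (height (world z) of probe_tip above 0.095 m), for 0.1 s.
2. with the stem inside the pan the rim forces the clip's leg open (value of joint leg above 0.16 rad and horizontal distance between probe_tip and pot below 0.049 m and z of probe_tip in the frame of pot below 0.07 m and x of probe in the frame of pot below -0.028 m).
At the end, for the whole second after the job is handed in: The probe hangs upright (10 degrees) by its clip on the rim opposite the handle (45 degrees), stem inside, tip 12 to 53 mm above the pan's underside, leg snapped under the roll (leg joint 0.01 to 0.13). The pan stands upright within 60 mm of its start; all is at rest (value of joint leg between 0.01 and 0.13 rad and x of probe in the frame of pot below -0.03 m and horizontal distance between probe_tip and pot below 0.049 m and horizontal distance between probe and pot between 0.036 and 0.05 m and z of probe_tip in the frame of pot between 0.012 and 0.053 m and angle between probe's own z axis and vertical below 0.17 rad and contact force between probe and pot above 0.1 N and angle between pot's own z axis and vertical below 0.05 rad and distance of pot from where it was at the start of the episode below 0.06 m and linear speed of each of probe, pot below 0.02 m/s); the robot touches nothing.
It fails at once if the probe is pushed against the pan with more than 20 N (contact force between probe and pot above 20 N).
It fails at once if the pan is tipped by more than about 15 degrees (angle between pot's own z axis and vertical above 0.26 rad).
It fails at once if a jar, the can or the coin dish is pushed more than 40 mm away (distance of any of honey_jar, jam_jar, juice_can, coin_dish from where it was at the start of the episode above 0.04 m).
It also fails if it takes over 51 s, if anything falls off the work surface, if the arm or the gripper's body presses on something with over 40 N, if the wrist force passes 120 N, or if a joint passes its speed limit or range.

### The arm

A 7-joint arm with a two-finger parallel gripper is mounted at the origin on a cart in front of the work surface, level with it; the furniture and walls round the work are solid. World frame = base frame: x ahead of the robot, y to its left, z up, the work surface at z = 0. Lengths are in m, angles in rad, forces in N, time in s.
With the tool pointing down it reaches from about 0.4 to 0.85 m from the base axis. Payload 10.4 kg.
Tool frame: the origin (TCP) lies at the very end of the fingers, on their centre line; the grasp point (between the pads) lies 19 mm behind it; x points along the fingers, z is the direction in which the jaws open and shut, and the axes are right-handed (so a half turn about x gives the same grasp; the last joint's range is limited). The gripper opens to 85 mm and grips with 20 to 120 N. Pads are 22 mm wide; open, the fingers measure 114 mm over their backs; the gripper's body (76 mm by 85 mm) begins 54 mm behind the grasp point. The pads swing forward as they close: fully open they stand 13 mm farther back than shut.
Start: joints at [1.242, 0.332, -0.065, 1.46, 0.022, 1.35, -0.088], TCP at [0.188, -0.596, 0.231] pointing down, gripper open.
Joint ranges: [-2.6, 2.6], [-0.5, 2.12], [-1.47, 1.34], [0.16, 2.42], [-1.27, 4.41], [0.06, 2.06], [-2.6, 2.6]. Speed limits (rad/s): [2.22, 2.22, 2.79, 2.79, 3.14, 3.14, 3.14].

### API

Orientations are given as a unit quaternion [x, y, z, w].
In Python, from workcell import telemetry, viewer, manip, spot_in, mark_of gives the robot as it stands. The module is installed in compiled form; this text tells all that it offers.
- The arm moves only by the shell command python3 -m crank 'ROWS' [FORCE]. ROWS is JSON, a list of rows, each a list of 3 entries, a list of its own where there are three numbers: the closure, from 0 (fully open) to 1 (shut), then the shift along the world's x, y, z in cm, then the turn, a rotation vector about the world's x, y, z in rad. A call has 1 to 12 rows; each row shifts and turns the commanded pose from where the row before left it; what a row does not reach is not made up. A row lasts 1/12 s, in which the tool goes at most 41.7 mm and 7.16 degrees, less where a joint would pass 70% of its speed; a pose out of reach is approached as far as the arm can. A call with a gripper value outside its range is refused whole. The fingers move at their own pace and stop on an object; FORCE is the grip in N (left out, the last holds). Time passes only in rows, so rows that do not move let the fingers close. It gives the time, the measured TCP pose, the force and the opening at its end, in the units of the state.
- telemetry.get_obs(): the state, without advancing time (a new reading comes with each control period).
- viewer.camera(name): name is "scene" or "top" or "wrist"; returns a dict with "frame" (420x560x3 uint8, red, green, blue), "intrinsics" (3x3 intrinsics, pixels), "cam_to_world" (4x4, takes a point from camera to world coordinates). Camera axes: x right, y up, looking along -z (the intrinsics and any distortion apply to the point x, -y, -z); pixel columns grow to the right and rows downward; lengths in m; the calibration is good to about 2 mm. A picture is of the moment at which its call begins. There is no depth.
- manip.hand_in(): hands the job in, once; it reports no verdict.
Trained networks look in a picture, given as the dict that the camera call returned (one of the last four; its "shot" number tells which), for a name from the list of things; names that differ only in an ending like _2 or _b are one class to them, and where a whole thing is asked for, a point or a joint stands for the part that bears it (a point fixed in the world has none). Each returns a list of dicts, best first, with "conf" (0 to 1); they miss things now and then, are a little off and sometimes report something else, mostly with a low value. They report only what shows in the picture. A call takes as long as a camera call. They do not tell look-alikes from the thing itself.
- spot_in(thing, picture): "location" ([x, y, z] in m, in the coordinates of the camera as it stood for that picture, good to about 4 mm: the middle of the surface that is visible of it).
- mark_of(thing, picture): "location" ([x, y, z] in m, in the coordinates of the camera as it stood for that picture, good to about 4 mm: a listed point, or the origin of a listed thing).
The state is a dict: "clock": time; "joint_pos": joint angles; "joint_velocities": joint speeds; "tau": joint torques, N m; "position": TCP position; "ee_rot": TCP orientation; "ft_force": force on the tool from outside, world axes, zero at the start; "torque": the same for the moment, N m; "grip_width": opening from 0.0 (shut) to 1.0 (fully open).
Only numpy, scipy, OpenCV 4.12 (cv2) and the standard library are available. Lean on these libraries where they do the work, as an engineer would, in place of code of your own. Each camera call takes 0.05 s, during which the arm holds its last target. There are 200 camera calls.

## Working session

There is one attempt and no reset: what is moved stays moved. The work goes in short steps, Python scripts to look and compute and a shell command to move; the robot and the scene stay as the last step left them, time stands still between calls to the robot, and variables do not carry over. Pictures are saved under pics/ and viewed, about 8 in all and at most 12, crops included, and the job is handed in when it is done.

```bash
mkdir -p pics
cat > h.py <<'E'
import numpy as np,cv2
from workcell import telemetry, viewer, manip, spot_in, mark_of
def W(c,p): return (np.array(c["cam_to_world"])@np.r_[p,1])[:3]
def P(c,w):
    q=np.linalg.inv(c["cam_to_world"])@np.r_[w,1]; q=q[:3]*[1,-1,-1]; u=np.array(c["intrinsics"])@q; return u[:2]/u[2]
def ray(c,uv,z):
    d=np.linalg.inv(c["intrinsics"])@np.r_[uv,1]*[1,-1,-1]; T=np.array(c["cam_to_world"]); d=T[:3,:3]@d; o=T[:3,3]; return o+d*(z-o[2])/d[2]
def save(n,im): cv2.imwrite(f"pics/{n}.png",im[:,:,::-1])
E
python3 - <<'E'
from h import *
np.set_printoptions(precision=3,suppress=True)
for n in("top","scene"):
    c=viewer.camera(n); save(n,c["frame"])
    print(n,c["cam_to_world"][:3,3],c.keys())
    for t in("probe","head_top","probe_tip","pot","rim_place","rack","honey_jar","jam_jar","juice_can","coin_dish"):
        for r in mark_of(t,c)[:3]:
            w=W(c,r["location"]); print(t,round(r["conf"],2),w,P(c,w))
s=telemetry.get_obs(); print({k:np.round(s[k],3) for k in s})
E
```

```text
top [0.272 0.086 1.266] dict_keys(['frame', 'intrinsics', 'cam_to_world', 'shot'])
probe 0.65 [ 0.406 -0.193  0.011] [383.907 266.564]
probe 0.57 [0.383 0.344 0.008] [185.714 264.761]
probe 0.47 [ 0.513 -0.077  0.102] [346.659 219.252]
head_top 0.68 [0.358 0.346 0.017] [183.544 274.022]
head_top 0.49 [ 0.509 -0.084  0.134] [351.245 218.505]
head_top 0.45 [ 0.428 -0.176  0.013] [378.003 258.293]
probe_tip 0.71 [ 0.354 -0.22   0.004] [393.423 286.718]
probe_tip 0.48 [0.447 0.342 0.003] [189.114 242.07 ]
pot 0.96 [0.565 0.207 0.005] [240.789 202.732]
rim_place 0.7 [0.525 0.245 0.088] [222.548 209.571]
rack 0.95 [ 0.51  -0.076  0.002] [341.144 227.366]
honey_jar 0.56 [0.66  0.063 0.001] [293.355 173.163]
jam_jar 0.58 [0.525 0.248 0.092] [221.362 209.152]
jam_jar 0.55 [0.517 0.352 0.001] [188.011 217.15 ]
juice_can 0.91 [0.646 0.353 0.005] [191.766 172.41 ]
coin_dish 0.91 [0.402 0.076 0.003] [284.407 263.312]
scene [-0.047 -0.404  0.6  ] dict_keys(['frame', 'intrinsics', 'cam_to_world', 'shot'])
probe 0.88 [ 0.403 -0.187  0.009] [353.022 344.25 ]
probe 0.67 [ 0.507 -0.079  0.098] [337.172
[... 530 characters left out ...]
.423]
honey_jar 0.82 [0.66  0.059 0.   ] [321.815 230.637]
jam_jar 0.6 [0.521 0.352 0.003] [200.412 213.015]
juice_can 0.62 [ 0.65   0.347 -0.001] [236.332 195.898]
juice_can 0.48 [0.404 0.073 0.004] [246.1   282.317]
{'clock': np.float64(1.1), 'joint_pos': array([ 1.242,  0.332, -0.065,  1.46 ,  0.022,  1.35 , -0.089]), 'joint_velocities': array([ 0.001,  0.001,  0.001, -0.001,  0.001,  0.001,  0.   ]), 'tau': array([ -0.   , -62.524,   0.049, -39.182,   0.017,   0.002,  -0.   ]), 'position': array([ 0.188, -0.596,  0.231]), 'ee_rot': array([ 0.418,  0.57 , -0.418,  0.57 ]), 'ft_force': array([0.031, 0.096, 0.157]), 'torque': array([ 0.013, -0.011,  0.056]), 'grip_width': np.float64(1.002)}
```

Run:
```python
import cv2,numpy as np
t=cv2.imread("pics/top.png");s=cv2.imread("pics/scene.png")
a=cv2.resize(t[130:330,150:430],(800,571),interpolation=3)
cv2.imwrite("pics/a.png",a)
b=cv2.resize(s[160:400,120:400],(700,600),interpolation=3)
cv2.imwrite("pics/b.png",b)
```

```text
(no output)
```

View pics/a.png

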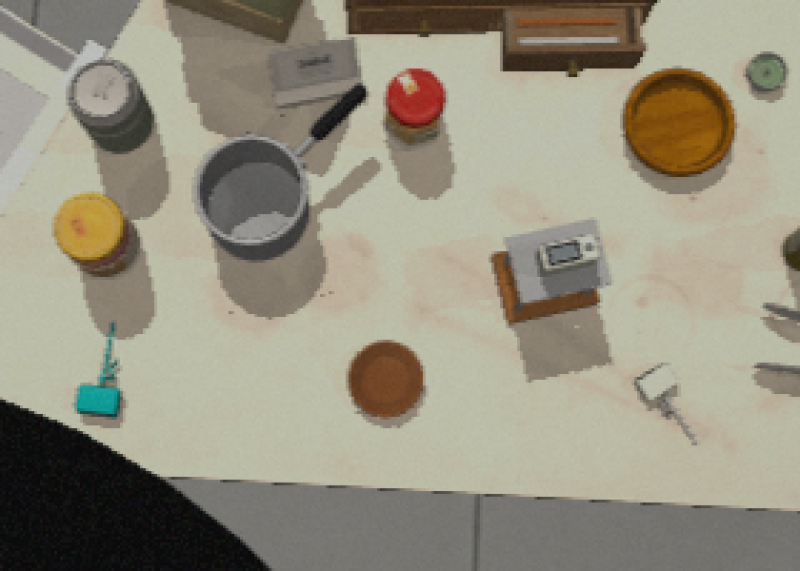

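View pics/b.png

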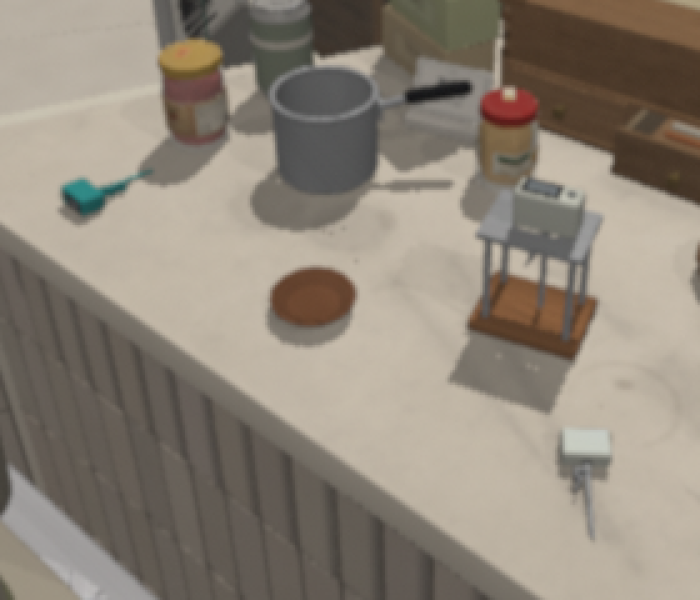

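Run:
```python
from h import *
from scipy.spatial.transform import Rotation as R
s=telemetry.get_obs(); M=R.from_quat(s["ee_rot"]).as_matrix(); print(M.round(3))
print("jaw az",np.degrees(np.arctan2(M[1,2],M[0,2])))
f=cv2.imread("pics/top.png")[:,:,::-1]
hs=cv2.cvtColor(f,cv2.COLOR_RGB2HSV)
c=dict(frame=f); 
from workcell import viewer
c=viewer.camera("wrist"); print(c["cam_to_world"].round(3), s["position"])
c=viewer.camera("top")
# head long axis ends on crop: (541,262)->(598,247), scale 800/280
for p in [(541,262),(598,247)]:
    print(ray(c,np.array(p)*280/800+[150,130],.134))
```

```text
[[ 0.     0.954  0.301]
 [-0.     0.301 -0.954]
 [-1.     0.     0.   ]]
jaw az -72.48039256247877
[[ 0.302  0.914  0.272  0.257]
 [-0.953  0.289  0.087 -0.573]
 [ 0.001 -0.285  0.959  0.375]
 [ 0.     0.     0.     1.   ]] [ 0.18816743 -0.5960288   0.23132127]
[ 0.49918806 -0.05453394  0.134     ]
[ 0.5151396  -0.10400888  0.134     ]
```

```bash
python3 -m crank '[[0,[0,0,4],[0,0,0]],[0,[2,3.2,0],[0,0,0.1]],[0,[2,3.2,0],[0,0,0.1]],[0,[2,3.2,0],[0,0,0.1]],[0,[2,3.2,0],[0,0,0.1]],[0,[2,3.2,0],[0,0,0.1]],[0,[2,3.2,0],[0,0,0.1]],[0,[2,3.2,0],[0,0,0.1]],[0,[2,3.2,0],[0,0,0.1]],[0,[2,3.2,0],[0,0,0.1]],[0,[2,3.2,0],[0,0,0.1]],[0,[2,3.2,0],[0,0,0.1]]]' 60
python3 -m crank '[[0,[2,3.2,0],[0,0,0.1]],[0,[2,3.2,0],[0,0,0.1]],[0,[2,3.2,0],[0,0,0.1]],[0,[2,3.2,0],[0,0,0.1]],[0,[2,3.2,-2],[0,0,0.08]],[0,[0,0,0],[0,0,0]],[0,[0,0,0],[0,0,0]]]'
python3 - <<'E'
from h import *
np.set_printoptions(precision=4,suppress=True)
from scipy.spatial.transform import Rotation as R
s=telemetry.get_obs(); M=R.from_quat(s["ee_rot"]).as_matrix(); print(s["position"],s["joint_pos"],"jaw",np.degrees(np.arctan2(M[1,2],M[0,2])),s["clock"])
c=viewer.camera("wrist"); save("w1",c["frame"]); np.savez("w1",**{k:c[k] for k in("frame","intrinsics","cam_to_world")})
for t in("probe","head_top","rack","probe_tip"):
    for r in mark_of(t,c)[:2]: w=W(c,r["location"]); print(t,round(r["conf"],2),w,P(c,w))
E
```

```text
clock: 2.2
position: [0.4088, -0.2423, 0.2716]
ee_rot: [0.056, 0.705, -0.057, 0.705]
ft_force: [0.1, -0.4, 0.3]
grip_width: 0.996
clock: 2.78
position: [0.5079, -0.0825, 0.2509]
ee_rot: [-0.112, 0.699, 0.113, 0.698]
ft_force: [0.0, -0.9, -0.2]
grip_width: 1.001
[ 0.5079 -0.0825  0.2509] [ 0.678   0.1281 -0.6515  1.6901  0.0783  1.3515  0.3327] jaw 18.301781309058644 2.7833
probe 0.69 [ 0.506  -0.0774  0.0968] [279.8819 188.1354]
probe 0.56 [ 0.4011 -0.1875  0.0105] [155.9566 234.8986]
head_top 0.79 [ 0.4206 -0.176   0.0069] [176.9918 229.6372]
head_top 0.66 [ 0.5092 -0.084   0.1354] [281.1224 209.9877]
rack 0.9 [ 0.5094 -0.0763 -0.0001] [283.322  167.7306]
probe_tip 0.84 [ 0.3607 -0.2195  0.0021] [116.4957 247.1751]
```

View pics/w1.png

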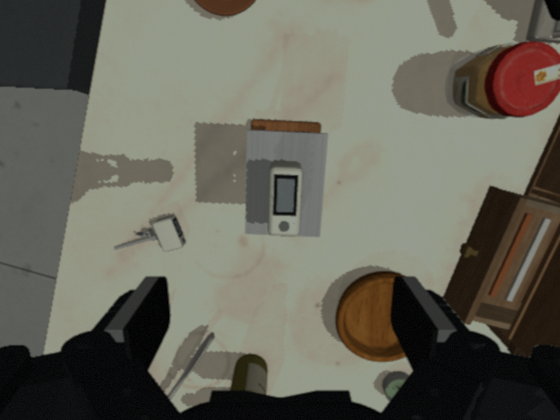

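Run:
```python
from h import *
np.set_printoptions(precision=4,suppress=True)
d=np.load("w1.npz"); c=dict(d)
f=d["frame"]; g=f[120:245,240:335].astype(int)
# whitish warm head vs bluish plate
hsv=cv2.cvtColor(f,cv2.COLOR_RGB2HSV)
cv2.imwrite("pics/w1c.png",cv2.resize(f[115:250,230:345,::-1],(690,810)[0:2],interpolation=3)[:600] if 0 else cv2.resize(f[115:250,230:345,::-1],(506,594),interpolation=3))
m=((f.min(2)>150)).astype(np.uint8); m[:,:262]=0;m[:,310:]=0;m[:160]=0;m[242:]=0
print(f[200,240:330:4].tolist())
```

```text
[[111, 106, 94], [111, 107, 96], [78, 79, 76], [78, 79, 77], [76, 77, 75], [77, 77, 76], [76, 77, 75], [78, 80, 74], [113, 115, 104], [45, 49, 48], [83, 89, 88], [83, 90, 89], [84, 89, 90], [81, 86, 86], [59, 60, 54], [126, 128, 116], [108, 109, 107], [114, 116, 113], [114, 116, 111], [117, 118, 115], [114, 116, 112], [149, 147, 130], [149, 149, 131]]
```

View pics/w1c.png

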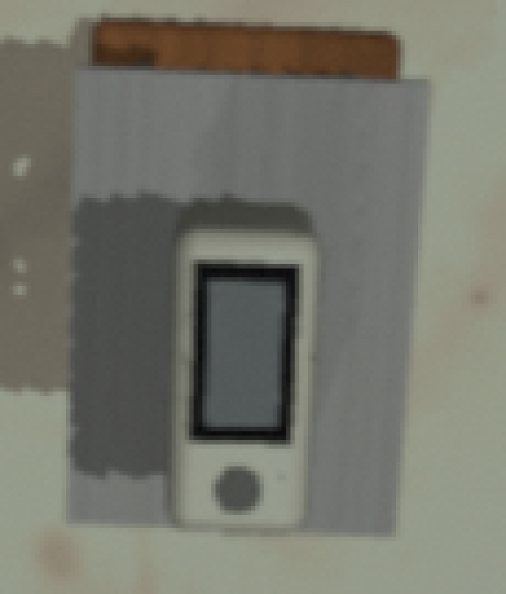

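Run:
```python
from h import *
np.set_printoptions(precision=4,suppress=True)
c=dict(np.load("w1.npz"))
for z,C in((.134,[(180,230),(318,235),(303,527),(172,525)]),(.1,[(77,68),(430,80),(396,535),(68,522)])):
    p=np.array([ray(c,np.array(q)/4.4+[230,115],z)[:2] for q in C]); e=np.linalg.norm(np.diff(p,axis=0,append=p[:1]),axis=1)
    a=(p[0]+p[1]-p[2]-p[3]); az=np.arctan2(a[1],a[0]); b=p[1]+p[2]-p[0]-p[3]
    print(p.mean(0),e,np.degrees(az),np.degrees(np.arctan2(b[1],b[0]))+90, "stem from plate",p.mean(0)-.0055*np.array([np.cos(az),np.sin(az)]))
```

```text
[ 0.5103 -0.0778] [0.0219 0.0492 0.0219 0.0496] 106.40054656046146 106.85125579801314 stem from plate [ 0.5118 -0.0831]
[ 0.5091 -0.0734] [0.0616 0.0845 0.062  0.084 ] 105.91701034357841 106.19804744603715 stem from plate [ 0.5106 -0.0787]
```

```bash
python3 -m crank '[[0,[0.26,0.35,-2],[0,0,-0.035]],[0,[0,0,-3],[0,0,0]],[0,[0,0,-3],[0,0,0]],[0,[0,0,-2.5],[0,0,0]],[0,[0,0,-2],[0,0,0]],[0,[0,0,-1.9],[0,0,0]],[0,[0,0,0],[0,0,0]],[0.3,[0,0,0],[0,0,0]],[0.6,[0,0,0],[0,0,0]],[1,[0,0,0],[0,0,0]],[1,[0,0,0],[0,0,0]],[1,[0,0,0],[0,0,0]]]' 60
python3 -m crank '[[1,[0,0,0],[0,0,0]],[1,[0,0,0],[0,0,0]],[1,[0,0,0],[0,0,0]],[1,[0,0,0],[0,0,0]]]'
```

```text
clock: 4.03
position: [0.5108, -0.0815, 0.1087]
ee_rot: [-0.099, 0.7, 0.098, 0.701]
ft_force: [1.0, -1.0, -0.5]
grip_width: 0.297
clock: 4.37
position: [0.5109, -0.0815, 0.1089]
ee_rot: [-0.099, 0.7, 0.098, 0.701]
ft_force: [-1.0, 0.3, 5.8]
grip_width: 0.268
```

```bash
python3 -m crank '[[1,[0,0,1],[0,0,0]],[1,[0,0,2],[0,0,0]],[1,[0,0,2.5],[0,0,0]],[1,[0,0,2.5],[0,0,0]],[1,[0,0,2.5],[0,0,0]],[1,[0,0,2.5],[0,0,0]],[1,[0,0,0],[0,0,0]],[1,[0,0,0],[0,0,0]]]' 80
python3 - <<'E'
from h import *
np.set_printoptions(precision=4,suppress=True)
s=telemetry.get_obs(); print(s["position"],s["ft_force"],s["grip_width"],s["clock"])
c=viewer.camera("scene"); np.savez("s2",**{k:c[k] for k in("frame","intrinsics","cam_to_world")})
for t in("probe","head_top","probe_tip","pot","rim_place"):
    for r in mark_of(t,c)[:3]: w=W(c,r["location"]); print(t,round(r["conf"],2),w,P(c,w))
o=P(c,[.5105,-.079,s["position"][2]-.0089]); x,y=o.astype(int); print(o)
a=cv2.resize(c["frame"][y-40:y+60,x-50:x+50],(600,600),interpolation=3); save("s2",a)
E
```

```text
clock: 5.03
position: [0.5109, -0.0813, 0.2395]
ee_rot: [-0.099, 0.699, 0.098, 0.701]
ft_force: [-0.6, -1.0, -2.1]
grip_width: 0.269
[ 0.5109 -0.0813  0.2395] [-0.6217 -0.9673 -2.0828] 0.2690315002207364 5.0333
probe 0.81 [ 0.4062 -0.1906  0.0083] [355.7041 344.4781]
probe 0.58 [ 0.5083 -0.0797  0.228 ] [342.579 193.107]
probe 0.48 [0.3855 0.3406 0.0103] [160.2369 236.1516]
head_top 0.85 [ 0.5097 -0.0816  0.2697] [345.68   172.0988]
head_top 0.75 [ 0.4249 -0.1737  0.0095] [353.0885 332.7005]
head_top 0.72 [0.3564 0.3461 0.0097] [148.7465 241.1175]
probe_tip 0.88 [ 0.5083 -0.0792  0.1467] [339.2424 230.556 ]
probe_tip 0.58 [ 0.3588 -0.2204  0.0037] [356.1203 373.7127]
probe_tip 0.52 [0.4467 0.343  0.0019] [180.2755 227.3037]
pot 0.97 [0.5612 0.2073 0.0057] [250.716  225.1835]
rim_place 0.74 [0.5262 0.2382 0.0895] [229.5087 198.223 ]
[343.0141 191.2497]
```

View pics/s2.png

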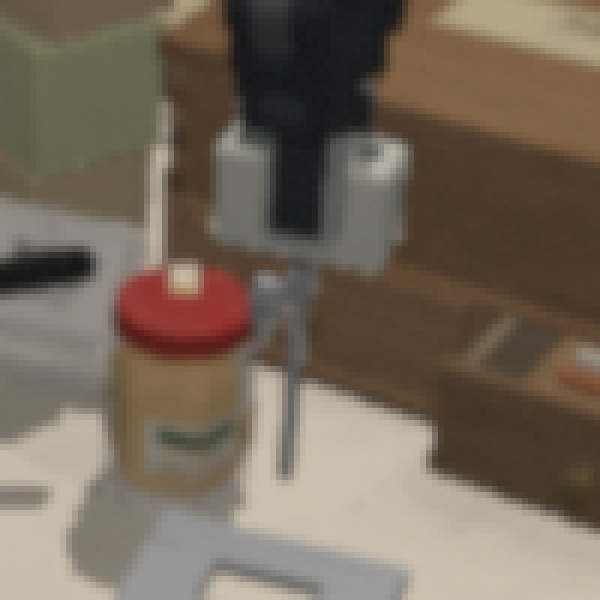

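```bash
python3 -m crank '[[1,[0.23,2,0],[0,0,0.0536]],[1,[0.23,3,0],[0,0,0.0536]],[1,[0.23,3.6,0],[0,0,0.0536]],[1,[0.23,3.6,0],[0,0,0.0536]],[1,[0.23,3.6,0],[0,0,0.0536]],[1,[0.23,3.6,0],[0,0,0.0536]],[1,[0.23,3.6,0],[0,0,0.0536]],[1,[0.23,3.6,0],[0,0,0.0536]],[1,[0.23,3,0],[0,0,0.0536]],[1,[0.23,2,0],[0,0,0.0536]],[1,[0,0,0],[0,0,0]],[1,[0,0,0],[0,0,0]]]'
python3 - <<'E'
from h import *
np.set_printoptions(precision=4,suppress=True)
from scipy.spatial.transform import Rotation as R
s=telemetry.get_obs(); M=R.from_quat(s["ee_rot"]).as_matrix(); print(s["position"],"jaw",np.degrees(np.arctan2(M[1,2],M[0,2])),"tilt",M[:,0],s["ft_force"],s["clock"])
for n in("wrist","scene","top"):
    c=viewer.camera(n); np.savez("3"+n,**{k:c[k] for k in("frame","intrinsics","cam_to_world")}); save("3"+n,c["frame"])
    for t in("probe","probe_tip","head_top","pot","rim_place"):
        for r in mark_of(t,c)[:3]:
            w=W(c,r["location"]); 
            if np.hypot(w[0]-.55,w[1]-.22)<.09: print(n,t,round(r["conf"],2),w,P(c,w))
f=cv2.imread("pics/3wrist.png"); cv2.imwrite("pics/3w.png",cv2.resize(f,(800,600),interpolation=3))
E
```

```text
clock: 6.33
position: [0.5325, 0.2363, 0.2371]
ee_rot: [-0.281, 0.649, 0.282, 0.648]
ft_force: [0.1, -0.4, -0.5]
grip_width: 0.262
[0.5325 0.2363 0.2371] jaw 46.93508426650214 tilt [-0.0015  0.0007 -1.    ] [ 0.0657 -0.4005 -0.4847] 6.3333
wrist probe 0.66 [0.53   0.237  0.2271] [275.9614 266.7321]
wrist probe_tip 0.64 [0.5273 0.2489 0.0938] [286.7049 182.3426]
wrist probe_tip 0.5 [0.5299 0.2349 0.2614] [270.5331 310.4289]
wrist head_top 0.89 [0.5311 0.2358 0.2623] [274.6806 312.6933]
wrist pot 0.88 [ 0.5624  0.2122 -0.0037] [282.2649 210.1016]
wrist pot 0.16 [0.5299 0.2363 0.2613] [273.5882 308.0629]
wrist rim_place 0.79 [0.5238 0.2462 0.0924] [281.1603 181.0538]
scene probe 0.71 [0.533  0.2372 0.2236] [227.4044 145.3892]
scene probe_tip 0.81 [0.5335 0.234  0.1461] [231.1524 176.6089]
scene head_top 0.94 [0.5315 0.2327 0.2678] [226.7087 127.1621]
scene pot 0.76 [0.5619 0.2063 0.0031] [251.23   226.0419]
scene rim_place 0.95 [0.5278 0.2368 0.0906] [230.3724 197.7164]
```

View pics/3w.png

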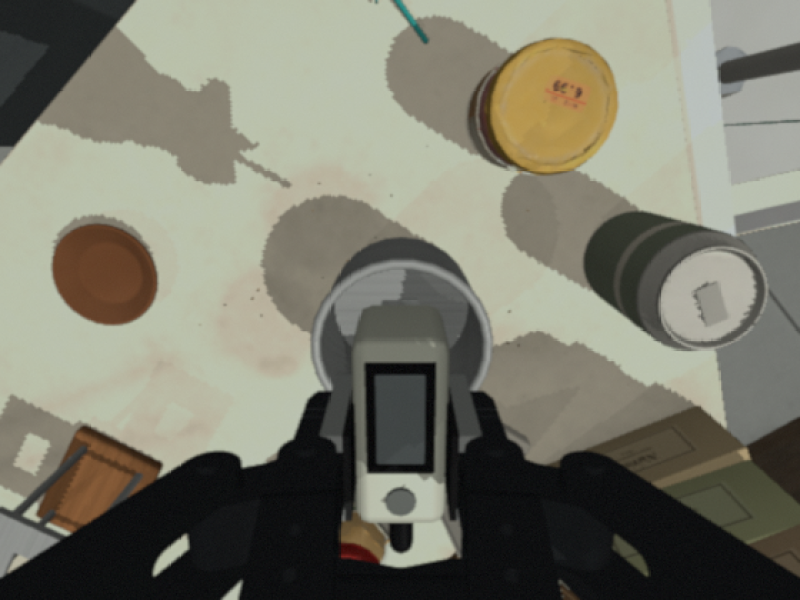

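Run:
```python
from h import *
from scipy.optimize import least_squares
np.set_printoptions(precision=4,suppress=True)
c=dict(np.load("3wrist.npz"))
def fit(c,pts,r,z):
    p=np.array([ray(c,q,z)[:2] for q in pts])
    o=least_squares(lambda v:np.linalg.norm(p-v,axis=1)-r,[.56,.2]); return o.x,o.fun*1000
out=np.array([(312,345),(318,315),(332,293),(360,272),(401,261),(442,271),(472,295),(486,317),(492,347)])/1.42857
print(fit(c,out,.053,.087))
c=dict(np.load("3scene.npz")); f=c["frame"]
a=cv2.resize(f[110:245,170:310],(700,675)[:2],interpolation=3)
a=cv2.resize(f[120:240,170:310],(700,600),interpolation=3)
save("3s",a)
```

```text
(array([0.565 , 0.2079]), array([-0.6164, -0.1687, -0.0886, -0.1233,  0.7235,  0.0498, -0.5609,
       -0.2692, -0.2312]))
```

View pics/3s.png

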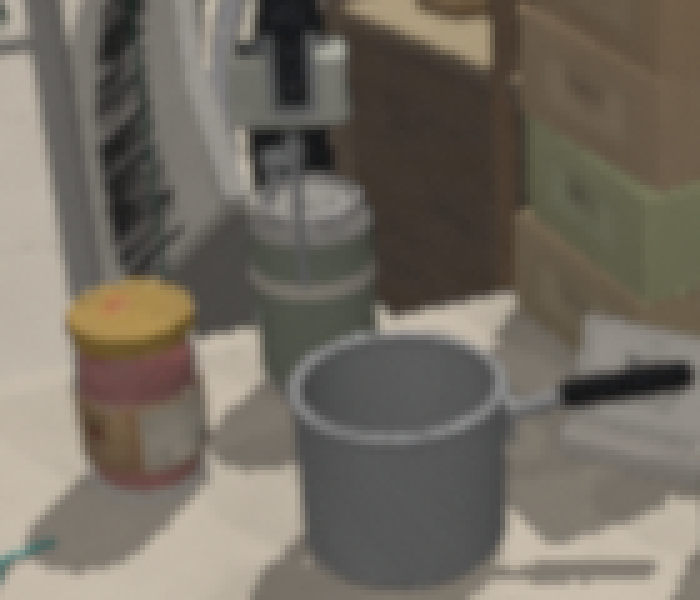

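Run:
```python
from h import *
from scipy.optimize import least_squares
np.set_printoptions(precision=4,suppress=True)
c=dict(np.load("3scene.npz"))
pts=np.array([(294,388),(506,386),(400,338),(400,437)])/5+[170,120]
p=np.array([ray(c,q,.087)[:2] for q in pts])
o=least_squares(lambda v:np.linalg.norm(p-v,axis=1)-.05,[.56,.2]); print("pot",o.x,o.fun*1000)
h=[ray(c,np.array(q)/5+[170,120],.075)[:2] for q in((545,402),(690,374))]; 
for q in h: d=q-o.x; print("handle az",np.degrees(np.arctan2(d[1],d[0])),np.hypot(*d))
for uv,z in(((305,281),.1432),((298,190),.183)):
    t=ray(c,np.array(uv)/5+[170,120],z); print("stem",t, t[:2]-o.x,np.hypot(*(t[:2]-o.x)))
for uv in((298,130),(298,150),(298,165),(298,175)):
    # height along stem at known xy
    from scipy.optimize import brentq
    print(uv,brentq(lambda z:P(c,[t[0],t[1],z])[1]-(uv[1]/5+120),.1,.3))
```

```text
pot [0.5637 0.2064] [ 1.0584  1.0511 -3.4125 -3.4665]
handle az -47.46894311986746 0.06972543193814125
handle az -38.69176393563213 0.14445317093098953
stem [0.5384 0.2399 0.1432] [-0.0252  0.0335] 0.04191444293224554
stem [0.5486 0.2506 0.183 ] [-0.015   0.0442] 0.0466929414993761
(298, 130) 0.21303559042465617
(298, 150) 0.20313759970191458
(298, 165) 0.19563991116124982
(298, 175) 0.19060566562738274
```

```bash
python3 -m crank '[[1,[0.12,-0.11,0],[0,0,0]],[1,[0,0,-1.5],[0,0,0]],[1,[0,0,-1.5],[0,0,0]],[1,[0,0,-1.5],[0,0,0]],[1,[0,0,-1],[0,0,0]],[1,[0,0,-0.6],[0,0,0]],[1,[0,0,-0.6],[0,0,0]],[1,[0,0,0],[0,0,0]],[1,[0,0,0],[0,0,0]]]'
python3 - <<'E'
from h import *
np.set_printoptions(precision=4,suppress=True)
s=telemetry.get_obs(); print(s["position"],s["ft_force"])
for n in("scene","top"):
    c=viewer.camera(n); np.savez("4"+n,**{k:c[k] for k in("frame","intrinsics","cam_to_world")})
    for t in("probe","head_top","pot","rim_place"):
        for r in mark_of(t,c)[:3]:
            w=W(c,r["location"]); 
            if np.hypot(w[0]-.55,w[1]-.22)<.09: print(n,t,round(r["conf"],2),w)
    x,y=P(c,[.532,.237,.1]).astype(int)
    save("4"+n[0],cv2.resize(c["frame"][y-35:y+35,x-35:x+35],(400,400),interpolation=3))
cv2.imwrite("pics/4.png",np.hstack([cv2.imread("pics/4s.png"),cv2.imread("pics/4t.png")]))
E
```

```text
clock: 7.98
position: [0.5346, 0.2337, 0.1711]
ee_rot: [-0.281, 0.649, 0.281, 0.649]
ft_force: [0.7, 0.3, -0.5]
grip_width: 0.265
[0.5346 0.2337 0.1711] [ 0.6604  0.3057 -0.5485]
scene probe 0.83 [0.5289 0.236  0.1617]
scene head_top 0.79 [0.5331 0.2292 0.2006]
scene pot 0.71 [0.5617 0.2075 0.0034]
scene pot 0.37 [0.536  0.2275 0.1993]
scene rim_place 0.88 [0.5243 0.2377 0.0881]
```

View pics/4.png

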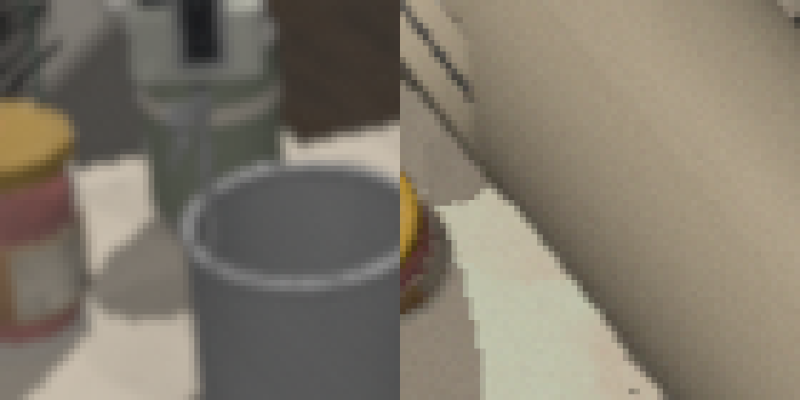

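Run:
```python
from h import *
c=dict(np.load("4scene.npz")); x,y=P(c,[.532,.237,.1]).astype(int); print(x,y,P(c,[.531,.236,.0772]),P(c,[.531,.236,.1622]),P(c,[.564-.037,.207+.0335,.09]))
f=c["frame"][y-30:y+25,x-30:x+40].astype(float)
f=np.clip((f-50)*2.2,0,255).astype(np.uint8)
save("5",cv2.resize(f,(760,597),interpolation=cv2.INTER_CUBIC))
```

```text
231 193 [231.97488167 202.08202897] [229.25031046 170.55646448] [229.05989986 197.586193  ]
```

View pics/5.png

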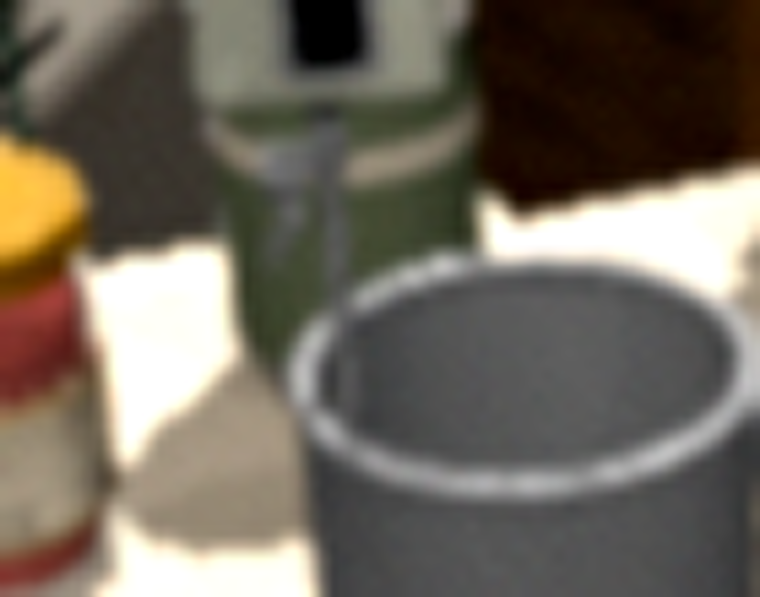

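```bash
python3 -m crank '[[1,[-0.07,0.07,-1],[0,0,0]],[1,[0,0,-1],[0,0,0]],[1,[0,0,-0.7],[0,0,0]],[1,[0,0,0],[0,0,0]],[1,[0,0,0],[0,0,0]]]'
python3 -m crank '[[1,[0,0,-0.2],[0,0,0]],[1,[0,0,-0.2],[0,0,0]],[1,[0,0,-0.2],[0,0,0]],[1,[0,0,0],[0,0,0]]]'
```

```text
clock: 8.9
position: [0.5334, 0.2341, 0.143]
ee_rot: [-0.281, 0.65, 0.281, 0.649]
ft_force: [0.0, 0.7, 0.1]
grip_width: 0.261
clock: 9.23
position: [0.5337, 0.2342, 0.1375]
ee_rot: [-0.281, 0.649, 0.281, 0.649]
ft_force: [-0.2, -0.6, -0.7]
grip_width: 0.264
```

```bash
python3 -m crank '[[1,[0,0,-0.2],[0,0,0]],[1,[0,0,-0.2],[0,0,0]],[1,[0,0,0],[0,0,0]]]'
```

```text
clock: 9.48
position: [0.5336, 0.2343, 0.1335]
ee_rot: [-0.281, 0.649, 0.281, 0.649]
ft_force: [-0.9, 0.9, -2.5]
grip_width: 0.263
```

```bash
for i in 1 2; do python3 -m crank '[[1,[0,0,-0.2],[0,0,0]],[1,[0,0,0],[0,0,0]]]' | sed -n '2p;4p'; done
```

```text
position: [0.5337, 0.2344, 0.1316]
ft_force: [-0.1, 0.8, -1.0]
position: [0.5337, 0.2345, 0.1297]
ft_force: [-0.6, 1.5, -0.6]
```

```bash
python3 -m crank '[[1,[0,0,-0.1],[0,0,0]],[1,[0,0,0],[0,0,0]]]' | sed -n '2p;4p'; python3 -m crank '[[1,[0,0,-0.1],[0,0,0]],[1,[0,0,0],[0,0,0]]]' | sed -n '2p;4p'
```

```text
position: [0.5338, 0.2346, 0.1289]
ft_force: [-1.3, 0.9, 1.8]
position: [0.5338, 0.2346, 0.128]
ft_force: [-0.3, 1.8, 1.1]
```

```bash
python3 -m crank '[[1,[0,0,-0.1],[0,0,0]],[1,[0,0,0],[0,0,0]]]' | sed -n '2p;4p'; python3 -m crank '[[1,[0,0,-0.1],[0,0,0]],[1,[0,0,0],[0,0,0]]]' | sed -n '2p;4p';python3 -m crank '[[1,[0,0,-0.1],[0,0,0]],[1,[0,0,0],[0,0,0]]]' | sed -n '2p;4p'
```

```text
position: [0.5339, 0.2346, 0.1271]
ft_force: [-0.3, 1.5, 3.8]
position: [0.5338, 0.2348, 0.126]
ft_force: [-0.3, 2.0, 3.7]
position: [0.5336, 0.2348, 0.1248]
ft_force: [-1.8, 3.0, 2.9]
```

```bash
python3 -m crank '[[1,[-0.05,0.05,-0.1],[0,0,0]],[1,[0,0,0],[0,0,0]]]' | sed -n '2p;4p'; python3 -m crank '[[1,[0,0,-0.1],[0,0,0]],[1,[0,0,0],[0,0,0]]]' | sed -n '2p;4p';python3 -m crank '[[1,[0,0,-0.1],[0,0,0]],[1,[0,0,0],[0,0,0]]]' | sed -n '2p;4p'
```

```text
position: [0.5327, 0.2351, 0.1234]
ft_force: [-2.5, 3.6, 1.2]
position: [0.5327, 0.2348, 0.1223]
ft_force: [-3.3, 1.5, -0.0]
position: [0.5331, 0.2342, 0.1212]
ft_force: [-2.8, 1.5, -0.9]
```

```bash
python3 -m crank '[[1,[0,0,-0.1],[0,0,0]],[1,[0,0,0],[0,0,0]]]' | sed -n '2p;4p'; python3 -m crank '[[1,[0,0,-0.05],[0,0,0]],[1,[0,0,0],[0,0,0]]]' | sed -n '2p;4p'
```

```text
position: [0.5333, 0.2342, 0.1203]
ft_force: [-1.2, 1.3, -2.1]
position: [0.5333, 0.2345, 0.1201]
ft_force: [-1.1, 0.6, -1.9]
```

```bash
python3 -m crank '[[1,[0,0,-0.05],[0,0,0]],[1,[0,0,0],[0,0,0]]]' | sed -n '2p;4p'; python3 -m crank '[[1,[0,0,-0.05],[0,0,0]],[1,[0,0,0],[0,0,0]]]' | sed -n '2p;4p'
```

```text
position: [0.5333, 0.2347, 0.1197]
ft_force: [-2.0, 0.7, -1.0]
position: [0.5333, 0.2348, 0.1194]
ft_force: [-2.4, 0.6, -0.6]
```

```bash
for i in 1; do python3 -m crank '[[1,[0,0,-0.05],[0,0,0]],[1,[0,0,0],[0,0,0]]]' | sed -n '2p;4p'; done; python3 -m crank '[[1,[0,0,-0.05],[0,0,0]],[1,[0,0,0],[0,0,0]]]' | sed -n '2p;4p'
```

```text
position: [0.5334, 0.2349, 0.1189]
ft_force: [-1.3, 1.1, -0.5]
position: [0.5335, 0.2349, 0.1187]
ft_force: [-1.0, 0.8, 2.4]
```

```bash
python3 -m crank '[[1,[0,0,-0.05],[0,0,0]],[1,[0,0,0],[0,0,0]]]' | sed -n '2p;4p'; python3 -m crank '[[1,[0,0,-0.05],[0,0,0]],[1,[0,0,0],[0,0,0]]]' | sed -n '2p;4p'
```

```text
position: [0.5335, 0.2349, 0.1185]
ft_force: [-2.6, -0.0, 7.3]
position: [0.5336, 0.235, 0.1184]
ft_force: [-4.5, -1.3, 9.8]
```

```bash
python3 -m crank '[[1,[0,0,0.08],[0,0,0]],[1,[0,0,0],[0,0,0]],[1,[0,0,0],[0,0,0]]]' 20| sed -n '2p;4p'; python3 -m crank '[[0.68,[0,0,0],[0,0,0]],[0.64,[0,0,0],[0,0,0]],[0.6,[0,0,0],[0,0,0]],[0.5,[0,0,0],[0,0,0]],[0.4,[0,0,0],[0,0,0]],[0.4,[0,0,0],[0,0,0]],[0.4,[0,0,0],[0,0,0]]]'
```

```text
position: [0.5335, 0.2349, 0.1186]
ft_force: [-2.7, -0.7, 6.2]
clock: 13.32
position: [0.5333, 0.2347, 0.1181]
ee_rot: [-0.281, 0.649, 0.281, 0.649]
ft_force: [0.6, 0.4, 0.0]
grip_width: 0.599
```

Released cleanly; retreat straight up and check.

```bash
python3 -m crank '[[0.4,[0,0,0.5],[0,0,0]],[0.4,[0,0,1],[0,0,0]],[0.4,[0,0,2],[0,0,0]],[0.4,[0,0,3],[0,0,0]],[0.4,[0,0,3],[0,0,0]],[0.4,[0,0,3],[0,0,0]],[0.4,[0,0,0],[0,0,0]],[0.4,[0,0,0],[0,0,0]]]'
python3 - <<'E'
from h import *
np.set_printoptions(precision=4,suppress=True)
s=telemetry.get_obs(); print(s["position"],s["ft_force"],s["clock"])
for n in("scene","wrist"):
    c=viewer.camera(n)
    for t in("probe","head_top","probe_tip","pot","rim_place"):
        for r in mark_of(t,c)[:3]:
            w=W(c,r["location"]); 
            if np.hypot(w[0]-.55,w[1]-.22)<.09: print(n,t,round(r["conf"],2),w)
    x,y=P(c,[.535,.235,.1]).astype(int); h=30 if n=="scene" else 90
    f=c["frame"][max(y-h,0):y+h,x-h:x+h].astype(float); f=np.clip((f-40)*(2. if n=="scene" else 1.5),0,255).astype(np.uint8)
    save("6"+n,cv2.resize(f,(400,500) if n=="x" else (400,400),interpolation=3))
cv2.imwrite("pics/6.png",np.hstack([cv2.imread("pics/6scene.png"),cv2.imread("pics/6wrist.png")]))
E
```

```text
clock: 13.98
position: [0.534, 0.2355, 0.2457]
ee_rot: [-0.281, 0.648, 0.28, 0.65]
ft_force: [-0.0, -0.1, -1.7]
grip_width: 0.6
[0.534  0.2355 0.2457] [-0.0316 -0.0905 -1.6551] 13.9833
scene probe 0.94 [0.5291 0.2373 0.1085]
scene head_top 0.74 [0.5315 0.2335 0.1478]
scene pot 0.93 [0.5617 0.2078 0.0038]
scene rim_place 0.79 [0.5268 0.238  0.0895]
wrist probe 0.84 [0.5323 0.238  0.1112]
wrist head_top 0.69 [0.5327 0.2333 0.1429]
```

View pics/6.png

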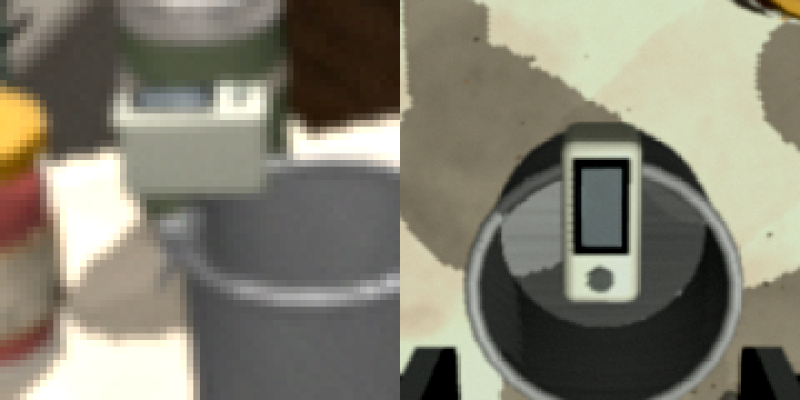

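```bash
python3 -m crank '[[0.4,[0,0,0],[0,0,0]],[0.4,[0,0,0],[0,0,0]],[0.4,[0,0,0],[0,0,0]]]' | head -1; python3 -c "
from workcell import manip; print(manip.hand_in())"
```

```text
clock: 14.83
the job is handed in; nothing more can be done
None
```

The probe thermometer from the rack (the larger white one, not the turquoise or the small white one) now hangs on the pan's rim opposite the handle. The job is handed in at about 15 s. The hand-in gives no verdict, so what follows is my own checking.

- **Pressing:** I pushed it down in steps of 2 mm, later 1 and 0.5 mm. The upward force on the tool rose to about 4 N, then dropped below zero, which I read as the leg snapping in under the roll. It then rose rigidly to about 10 N as the bend met the rim. That is well under 20 N, though I only read the force at the end of each step.
- **After letting go:** the force on the tool was about zero. The head's underside was measured at 0.109–0.111 m, against about 0.1095 m expected, which puts the tip about 25 mm above the pan's underside.
- **Picture check:** the head stands upright over the rim, with the leg outside and the stem's side inside the pan.
- **Pan and bystanders:** the pan's measured position changed by less than 2 mm. I did not measure the jars, the can and the dish again at the end; the hand never came near them.

Two things could not be fully confirmed. The leg joint angle is inferred from the force trace, not seen. My position estimates for the stem and pan disagreed by 2–5 mm, so I centred the clip from a close-up and the sideways forces.

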